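Rock the nodule sorter over to the finds tray

ROBOT

A 7-joint arm with a two-finger parallel gripper is mounted at the origin on the work surface. World frame = base frame: x ahead of the robot, y to its left, z up, the work surface at z = 0. Lengths are in m, angles in rad, forces in N, time in s.
With the tool pointing down it reaches from about 0.375 to 0.925 m from the base axis. Payload 3.1 kg.
Tool frame: the origin (TCP) lies where the fingers leave the gripper's body, on its centre line; the fingertips stand 73 mm ahead of it and the grasp point (between the pads) lies 54 mm ahead of it; z points along the fingers, y is the line along which they close (so a half turn about z gives the same grasp; the last joint's range is limited). The gripper opens to 85 mm and grips with 20 to 120 N. Pads are 22 mm wide; open, the fingers measure 114 mm over their backs; the gripper's body (76 mm by 85 mm) begins 54 mm behind the grasp point. The pads swing forward as they close: fully open they stand 13 mm farther back than shut.
Start: joints at [1.217, 0.383, 0.044, 1.598, -0.018, 1.161, -0.05], TCP at [0.164, -0.629, 0.304] pointing down, gripper open.
Joint ranges: [-2.61, 2.61], [-0.41, 2.15], [-1.48, 1.57], [0, 2.5], [-1.57, 4.71], [0.05, 1.97], [-2.85, 2.85]. Speed limits (rad/s): [2.79, 2.79, 3.14, 3.14, 3.14, 3.14, 3.14].

INTERFACE

Orientations are given as a unit quaternion [w, x, y, z].
In Python, from cell import robot, vision, ticket gives the robot as it stands. The module is installed in compiled form; this text tells all that it offers.
- The arm moves only by the tool apply_moves, never from a script. Its argument "rows" is a list of rows, each a list of 3 entries, a list of its own where there are three numbers: the shift along the tool's x, y, z in units of 30 mm (1.0 is 30 mm), then the turn, a rotation vector about the tool's x, y, z in degrees, then the closure in counts, from 0 (fully open) to 255 (shut). A call has 1 to 12 rows; each row is the pose to reach, as a shift and turn from the pose commanded when the call began, along the tool's axes at that moment; what a row does not reach only later rows make up. A row lasts 1/10 s, in which the tool goes at most 50 mm and 8.59 degrees, less where a joint would pass 70% of its speed; a pose out of reach is approached as far as the arm can. A call with a gripper value outside its range is refused whole. The fingers move at their own pace and stop on an object; "grip_force" is the grip in N (left out, the last holds). Time passes only in rows, so rows that repeat a pose let the fingers close. It gives the time, the measured TCP pose, the force, the opening and the grip force at its end, in the units of the state.
- robot.read_state(): the state, without advancing time (a new reading comes with each control period).
- vision.capture(name): name is "scene" or "top" or "wrist"; returns a dict with "img" (480x640x3 uint8, red, green, blue), "K" (3x3 intrinsics, pixels), "position" and "attitude" of the camera in the world; the wrist camera has in their place "hand_eye" (4x4, takes a point from camera to tool coordinates, whose origin is the TCP and whose axes are the flange's). Camera axes: x right, y down, z forward; pixel columns grow to the right and rows downward; lengths in m; the calibration is good to about 2 mm. A picture is of the moment at which its call begins: read the wrist's pose just before it. There is no depth.
- ticket.close_job(): hands the job in; it is judged then, once.
Trained networks look in the newest picture that a camera, given by its name, has taken for a name from the list of things; names that differ only in an ending like _2 or _b are one class to them, and where a whole thing is asked for, a point or a joint stands for the part that bears it (a point fixed in the world has none). Each returns a list of dicts, best first, with "score" (0 to 1); they miss things now and then, are a little off and sometimes report something else, mostly with a low value. They report only what shows in the picture. A call takes as long as a camera call.
- vision.outline_of(camera, target): "mask" (480x640 bool, what is visible of it) and "bbox" ([centre column, centre row, width, height] in pixels, round what is visible of it).
The state is a dict: "time_s": time; "qpos": joint angles; "qvel": joint speeds; "joint_efforts": joint torques, N m; "eef_pos": TCP position; "tcp_rot": TCP orientation; "wrist_force": force on the tool from outside, world axes, zero at the start; "moment": the same for the moment, N m; "grip_width": finger opening in m; "gripper_force": force on a finger pad.
Only numpy, scipy, OpenCV 4.12 (cv2) and the standard library are available. Lean on these libraries where they do the work, as an engineer would, in place of code of your own. Each camera call takes 0.05 s, during which the arm holds its last target. There are 200 camera calls.

TASK

The sorter's seesaw gate is tipped towards the blue waste tray, but the nodules waiting behind the shutter are finds. With the fingertips, press down the raised yellow paddle so that the gate rocks right over towards the white finds tray, then push the red shutter plate in until the shutter is fully open, so that all three nodules roll into the white tray. Do not touch the nodules with the robot, let none go into the blue tray, leave the other things where they are, and finish clear of everything.

Things in the scene. Friction and masses are not known exactly. Their poses are not given: they have to be found in the camera images.
- sorter: Nodule sorter fixed on the table; origin under its middle, z up. Base board 12 mm thick, own x -100 to 185, y -260 to 260 mm (trays 57 mm, end boards 117 mm high). Feed channel at the back (x 28 to 178 mm, 42 mm wide, rims 172 to 198 mm high) slopes down to -x onto the gate's middle. Finds chute and white tray on its -y side, waste chute and blue tray on its +y side.
- gate (a joint): Seesaw gate: grey trough 200 mm long along the sorter's y, pivot at its middle 130 mm up, about the sorter's x. Rad: -0.36 on its stop, tipped to the waste tray (start); 0 level; +0.36 on its stop, tipped to the finds tray. A brass weight above the pivot (36 mm across, top 200 mm up, before the trough) makes it drop to either stop once past level, and stay. Under 3 N on a paddle rocks it.
- finds_paddle (a point): Centre of the top face of the yellow press paddle (46 x 46 x 6 mm) at the finds end of the gate, 100 mm from the pivot, sticking out from the trough's front towards the sorter's -x. About 165 mm above the table when raised, 95 mm when the gate is fully tipped to the finds side. The trough's 38 mm high front wall stands along the paddle's +x edge, 23 mm from this centre.
- waste_paddle (a point): Centre of the top face of the like paddle at the waste end of the gate.
- shutter (a joint): Red sliding shutter across the feed channel. Metres: 0 = shut, 0.038 = on its stop, fully open (its window lined up with the channel). Slides towards the sorter's -y; about 2 N moves it and it stays where it is left.
- shutter_plate (a point): Centre of the outer face of the shutter's red push plate (40 mm wide along the sorter's x, 46 mm tall, upright, facing the sorter's +y), on the waste side of the feed channel, about 193 mm above the table; its top edge is 23 mm above this point. The space outside it is free. It moves 38 mm towards the sorter's -y as the shutter opens.
- finds_tray: White open tray 100 (x) x 108 (y) x 45 mm, walls 4 mm, fixed at the foot of the finds chute; origin under its centre, axes as the sorter's.
- waste_tray: Blue open tray of the same size, fixed at the foot of the waste chute; origin under its centre, axes as the sorter's.
- nodule_a: Round brown stone nodule, 28 mm across, about 30 g; origin at its centre. Waits in the feed channel behind the shutter.
- nodule_b: Round brown stone nodule, 28 mm across, about 30 g; origin at its centre. Waits in the feed channel behind the shutter.
- nodule_c: Round brown stone nodule, 28 mm across, about 30 g; origin at its centre. Waits in the feed channel behind the shutter.
- glue_bottle: Bystander: small amber jar of glue, 32 mm across, 55 mm tall, stands on the sorter's base board behind the finds chute; origin under its middle.
- pin_cup: Bystander: small white cup, 42 mm across, 45 mm tall, stands on the sorter's base board behind the waste chute; origin under its middle.
- brush: Bystander: brush 150 mm long lying on the table.
- solvent_bottle: Bystander: white bottle with a red cap, 52 mm across, 130 mm tall; origin under its middle.
- specimen_box: Bystander: open cardboard box 90 x 60 x 30 mm; origin under its middle.
- fossil_tooth: Bystander: brown cone-shaped fossil tooth, 44 mm across, 56 mm tall; origin under its middle.
- scraper: Bystander: spatula 160 mm long lying on the table.

How it is judged:
By the outcome, as a careful person would: the job done as asked, in the order asked, and still so for the second after the job is handed in, with the robot touching nothing.
It also fails if it takes over 48 s, if anything falls off the work surface, if the arm or the gripper's body presses on something with over 40 N, if the wrist force passes 120 N, or if a joint passes its speed limit or range.

## Working session

There is one attempt and no reset: what is moved stays moved. The work goes in short steps, Python scripts to look and compute and a tool call to move; the robot and the scene stay as the last step left them, time stands still between calls to the robot, and variables do not carry over. Pictures are saved under pics/ and viewed, at most 10 in all, crops included, and the job is handed in when it is done.

Besides the shell and the picture viewer there is one more tool, called after "Request:" as name([rows], argument=value, ...), one row to a line, values as JSON. apply_moves: Moves the arm, as the interface text tells. Its arguments: {"type":"object","properties":{"rows":{"type":"array"},"grip_force":{"type":"number"}},"required":["rows"]}

```bash
mkdir -p pics; cat > h.py <<'E'
import numpy as np, cv2
from scipy.spatial.transform import Rotation as R
from cell import robot, vision, ticket
def q2R(q): return R.from_quat([q[1],q[2],q[3],q[0]]).as_matrix()
def camRT(c):
    a=np.array(c["attitude"]); 
    return (a if a.shape==(3,3) else q2R(a)), np.array(c["position"])
def ray(c,u,v):
    A,p=camRT(c); d=A@np.linalg.inv(np.array(c["K"]))@[u,v,1]; return p,d
def at_z(c,u,v,z):
    p,d=ray(c,u,v); return p+d*(z-p[2])/d[2]
def proj(c,X):
    A,p=camRT(c); x=np.array(c["K"])@A.T@(np.array(X)-p); return x[:2]/x[2]
def tri(c1,a,c2,b):
    p,d=ray(c1,*a);q,e=ray(c2,*b);s=np.linalg.lstsq(np.c_[d,-e],q-p,rcond=None)[0]
    return (p+s[0]*d+q+s[1]*e)/2, np.linalg.norm(p+s[0]*d-q-s[1]*e)
E
python3 - <<'E'
from h import *
s=robot.read_state(); print({k:np.round(v,3) for k,v in s.items()})
for n in ("scene","top"):
    c=vision.capture(n); cv2.imwrite(f"pics/{n}0.png",c["img"][:,:,::-1]); print(n,c["K"],c["position"],c["attitude"])
    for t in ("finds_paddle","waste_paddle","shutter_plate","finds_tray","waste_tray","gate","shutter","glue_bottle","pin_cup","solvent_bottle","nodule_a","specimen_box"):
        for o in vision.outline_of(n,t)[:3]:
            m=o["mask"]; v,u=np.nonzero(m); print(t,round(o["score"],2),np.round(o["bbox"],0),len(u), u.mean().round(1) if len(u) else 0,v.mean().round(1) if len(u) else 0)
E
```

```text
{'time_s': np.float64(0.0), 'qpos': array([ 1.217,  0.384,  0.044,  1.6  , -0.018,  1.161, -0.05 ]), 'qvel': array([-0.   ,  0.001,  0.001, -0.001,  0.   ,  0.001,  0.   ]), 'joint_efforts': array([-0.0000e+00, -4.3346e+01,  1.0250e+00, -2.4951e+01,  1.0000e-02,
        1.1000e-02,  0.0000e+00]), 'eef_pos': array([ 0.164, -0.628,  0.302]), 'tcp_rot': array([-0.001,  0.992,  0.128, -0.   ]), 'wrist_force': array([ 0.006, -0.494, -0.407]), 'moment': array([0.006, 0.068, 0.01 ]), 'gripper_force': np.float64(0.0), 'grip_width': np.float64(0.085)}
scene [[544.79783145   0.         320.23172376]
 [  0.         544.79783145 238.9544774 ]
 [  0.           0.           1.        ]] [0.96351759 0.55122078 1.17215795] [-0.08944901  0.29062352  0.91522996 -0.26436899]
finds_paddle 0.64 [375. 268.  31.  58.] 1099 377.5 272.9
waste_paddle 0.93 [306. 212.  75.  97.] 3489 301.7 215.5
shutter_plate 0.62 [273. 228.  25.  50.] 416 272.2 236.1
finds_tray 0.66 [264. 179.  43.  50.] 1128 263.0 175.4
waste_tray 0.78 [325. 304.  55.  53.] 1461 323.5 300.8
gate 0.69 [449. 407.  52.  50.] 1381 450.3 406.8
gat
[... 1118 characters left out ...]
18.] 169 302.6 189.6
waste_tray 0.59 [275. 233.  41.  41.] 1299 275.1 233.3
waste_tray 0.36 [356. 206.  11.  14.] 70 355.7 208.2
waste_tray 0.29 [163. 261.  26.  34.] 752 163.5 261.7
gate 0.65 [343. 253.  92.  53.] 2778 346.9 250.5
gate 0.55 [354. 205.  14.  14.] 69 355.9 208.3
shutter 0.79 [341. 209.  47.  24.] 242 337.8 209.9
shutter 0.25 [354. 206.  12.  14.] 95 355.8 208.5
glue_bottle 0.56 [410. 215.  18.  18.] 164 408.9 214.7
pin_cup 0.47 [303. 191.  17.  16.] 164 302.6 189.8
solvent_bottle 0.64 [162. 226.  31.  21.] 446 160.9 226.1
nodule_a 0.56 [356. 207.  11.  10.] 71 355.8 208.3
nodule_a 0.4 [356. 197.  10.   8.] 69 358.0 198.9
specimen_box 0.64 [164. 262.  23.  36.] 728 163.4 261.2
```

View pics/scene0.png

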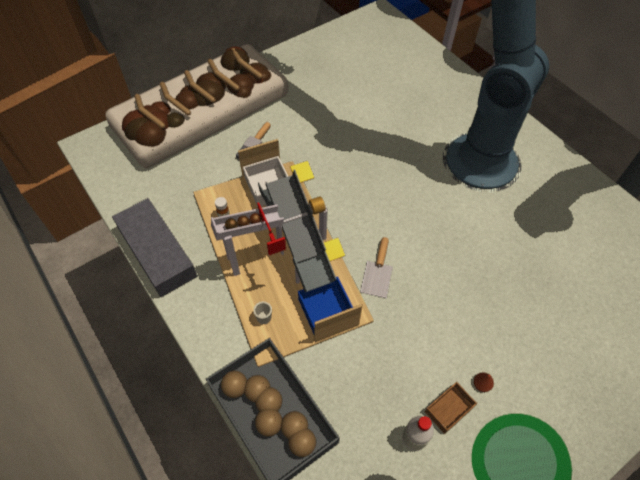

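View pics/top0.png

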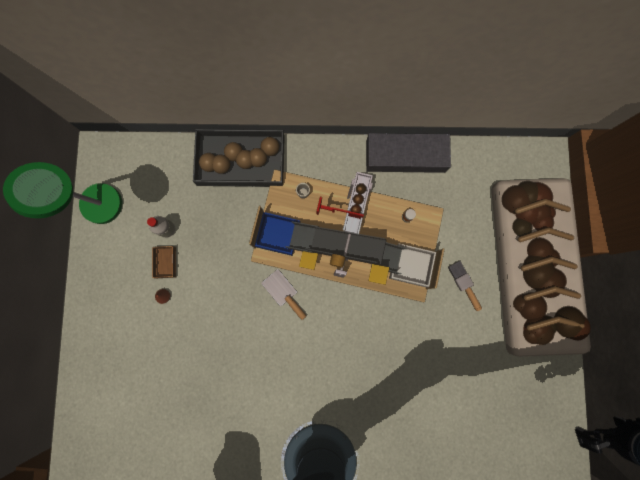

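Scene: finds paddle is near (303,172), waste paddle near (334,250), and red plate near (276,244). Top: finds paddle (380,274), waste paddle (310,262), and red plate at the left end of the red bar, about (320,205). The networks' paddle masks cover the gate instead, so I'll segment by colour.

```bash
python3 - <<'E'
from h import *
C={}
for n in ("scene","top"):
    c=vision.capture(n);C[n]=c
    hsv=cv2.cvtColor(c["img"],cv2.COLOR_RGB2HSV)
    for nm,lo,hi in(("yel",(22,140,80),(34,255,255)),("red",(0,190,90),(6,255,255))):
        m=cv2.inRange(hsv,lo,hi); k,l,st,ce=cv2.connectedComponentsWithStats(m)
        for i in range(1,k):
            if st[i,4]>15: print(n,nm,st[i],ce[i].round(1))
c=C["top"]
P=np.array([at_z(c,*p,.012)[:2] for p in((277,170),(443,208),(425,301),(250,262))]);print(P.round(3))
print([np.linalg.norm(P[i]-P[i-1]).round(3) for i in range(4)])
for a,b in (((303,172),(380,274)),((334,250),(310,262))): print(tri(C["scene"],a,c,b))
img=cv2.resize(C["top"]["img"][160:310,240:450,::-1],(798,570),interpolation=cv2.INTER_CUBIC);cv2.imwrite("pics/topc.png",img)
img=cv2.resize(C["scene"]["img"][130:370,180:390,::-1],(525,600),interpolation=cv2.INTER_CUBIC);cv2.imwrite("pics/scenec.png",img)
E
```

```text
scene yel [290 162  24  20 290] [302.6 171.1]
scene yel [324 239  21  22 306] [333.5 249.1]
scene red [258 203   8  18  34] [260.9 211. ]
scene red [266 222  19  23 108] [273.1 237. ]
scene red [418 417  13  13 123] [424.4 422.6]
top red [317 198   4  14  21] [318.7 204.9]
top red [321 206  14   5  30] [327.5 207.8]
top red [349 212  14   4  24] [355.1 213.3]
top red [148 219   8   7  47] [151.5 221.7]
[[ 0.831  0.138]
 [ 0.721 -0.358]
 [ 0.447 -0.298]
 [ 0.553  0.21 ]]
[np.float64(0.287), np.float64(0.508), np.float64(0.281), np.float64(0.519)]
(array([ 0.51057202, -0.14535494,  0.16270923]), np.float64(0.007073152738096843))
(array([0.54718333, 0.03570362, 0.08319562]), np.float64(0.004957268878079536))
```

View pics/topc.png

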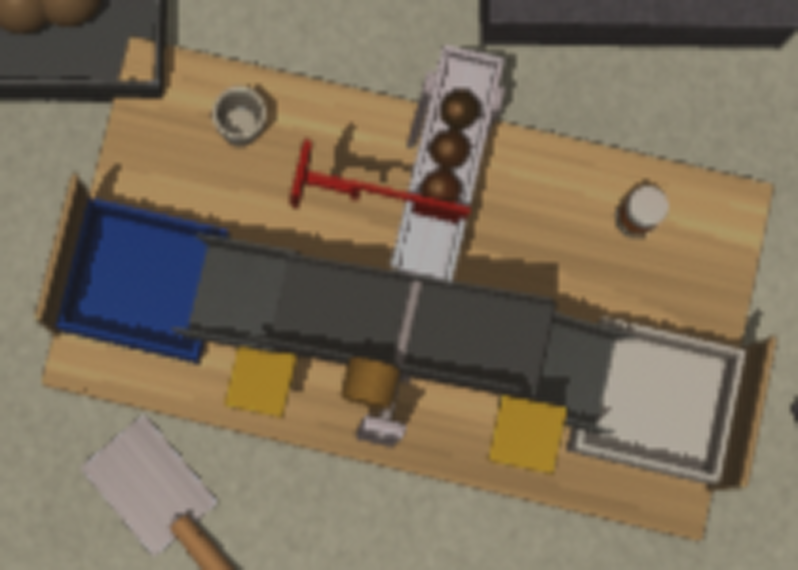

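View pics/scenec.png

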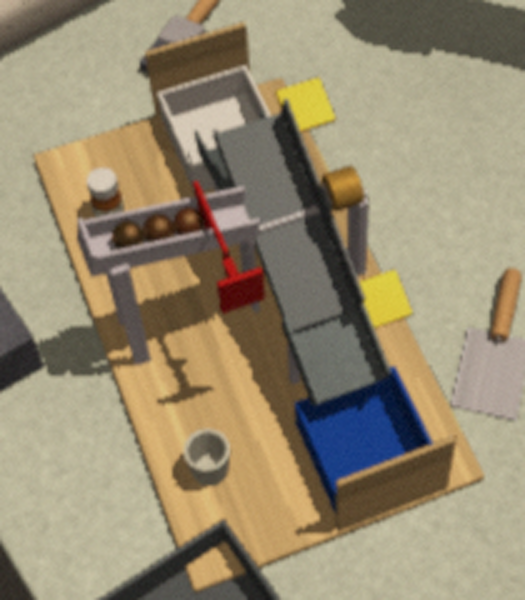

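Crops: top crop shows finds paddle centre at (529,435), waste paddle (262,381), plate top edge (302,172) and board corners (133,40), (773,185), (703,538), (45,383). Scene crop shows plate face centre at (241,289), paddles (306,104) and (385,298). The three nodules sit behind the red shutter. Next I'll fit the sorter pose.

```bash
python3 - <<'E'
from h import *
from scipy.optimize import least_squares
T=vision.capture("top");S=vision.capture("scene")
t=lambda u,v:(240+u/3.8,160+v/3.8); s=lambda u,v:(180+u/2.5,130+v/2.5)
def X(p,q): 
    c,n=np.cos(p[2]),np.sin(p[2]); return [p[0]+c*q[0]-n*q[1],p[1]+n*q[0]+c*q[1],q[2]]
def obs(p):
    px,ex,py=p[3:6]
    return [(T,t(133,40),(.185,.26,.012)),(T,t(773,185),(.185,-.26,.012)),(T,t(703,538),(-.1,-.26,.012)),(T,t(45,383),(-.1,.26,.012)),
    (S,s(38,155),(.185,-.26,.012)),(S,s(483,477),(-.1,.26,.012)),
    (T,t(529,435),(px,-.0936,.165)),(S,s(306,104),(px,-.0936,.165)),(T,t(262,381),(px,.0936,.095)),(S,s(385,298),(px,.0936,.095)),
    (T,t(302,172),(ex,py-.002,.216)),(S,s(241,289),(ex,py,.193))]
f=lambda p:np.concatenate([proj(c,X(p,q))-np.array(u) for c,u,q in obs(p)])
r=least_squares(f,[.62,-.08,-.22,-.05,.06,.12],loss='soft_l1');p=r.x
print(p.round(4),np.degrees(p[2])); print(f(p).reshape(-1,2).round(1))
px,ex,py=p[3:]
for n,q in(("paddle",(px,-.0936,.165)),("paddle_low",(px,-.0936,.095)),("plate",(ex,py,.193)),("plate_open",(ex,py-.038,.193))): print(n,np.round(X(p,q),4))
r0=robot.read_state(); M=q2R(r0["tcp_rot"]); print(M.round(3))
E
```

```text
[ 0.5961 -0.0667 -0.2209 -0.0669  0.0655  0.0949] -12.65730014571915
[[-0.8 -1.4]
 [ 0.7 -0.2]
 [ 0.1  1.2]
 [-1.5  0.4]
 [-3.1 -0.7]
 [ 0.2 -0.6]
 [-0.8  0.5]
 [-0.3 -0. ]
 [-0.9  0.5]
 [-1.4 -0.1]
 [ 0.4 -0. ]
 [ 0.2  0.3]]
paddle [ 0.5103 -0.1434  0.165 ]
paddle_low [ 0.5103 -0.1434  0.095 ]
plate [0.6808 0.0115 0.193 ]
plate_open [ 0.6725 -0.0256  0.193 ]
[[ 0.967  0.253  0.   ]
 [ 0.253 -0.967  0.   ]
 [ 0.    -0.    -1.   ]]
```

```bash
python3 - <<'E'
from h import *
T=vision.capture("top");S=vision.capture("scene")
for q in((0,0,0),(0,0,.3),(.164,-.628,.302),(.164,-.628,.229)):print(q,proj(T,q).round(),proj(S,q).round())
w=vision.capture("wrist");cv2.imwrite("pics/w0.png",w["img"][:,:,::-1]);print(np.round(w["hand_eye"],3))
M=q2R(robot.read_state()["tcp_rot"]);e=robot.read_state()["eef_pos"]
# where the jacket / front board corner is in world
print([at_z(T,*q,.06).round(3) for q in((490,180),(505,352),(590,352))])
print("shift units",(M.T@(np.array([.5057,-.1499,.302])-e)/.03).round(2))
E
```

```text
(0, 0, 0) [320. 462.] [482. 161.]
(0, 0, 0.3) [321. 512.] [515.  77.]
(0.164, -0.628, 0.302) [612. 434.] [306. -29.]
(0.164, -0.628, 0.229) [592. 425.] [306.  -5.]
[[ 0.    -0.959 -0.285  0.073]
 [ 1.     0.     0.    -0.   ]
 [-0.    -0.285  0.959 -0.07 ]
 [ 0.     0.     0.     1.   ]]
[array([ 0.795, -0.482,  0.06 ]), array([ 0.311, -0.503,  0.06 ]), array([ 0.314, -0.736,  0.06 ])]
shift units [ 15.04 -12.57   0.06]
```

View pics/w0.png

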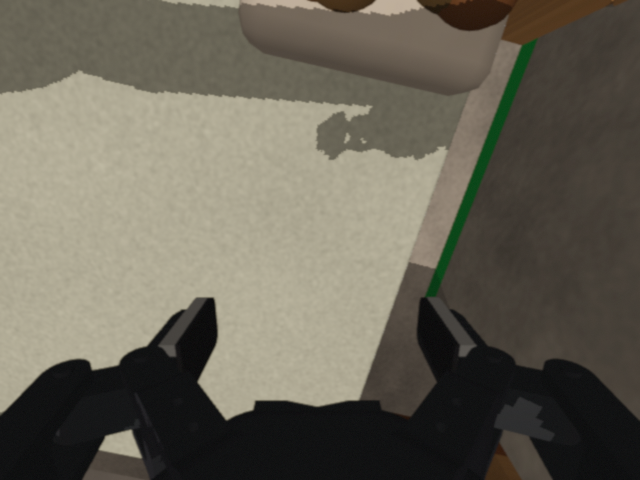

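The wrist view shows open fingers above bare table, with the jacket's tray ahead at the top. The projections agree. Moving above the paddle with fingers shut and the tool aligned to the sorter.

Request:
apply_moves([
  [[1.25,-1.05,0],[0,0,2.3],255],
  [[2.5,-2.1,0],[0,0,4.6],255],
  [[3.75,-3.15,0],[0,0,6.9],255],
  [[5,-4.2,0],[0,0,9.2],255],
  [[6.25,-5.25,0],[0,0,11.5],255],
  [[7.5,-6.3,0],[0,0,13.8],255],
  [[8.75,-7.35,0],[0,0,16],255],
  [[10,-8.4,0],[0,0,18.2],255],
  [[11.25,-9.45,0],[0,0,20.5],255],
  [[12.5,-10.5,0],[0,0,22.8],255],
  [[13.75,-11.5,0],[0,0,25],255],
  [[15.04,-12.57,0],[0,0,27.3],255],
])

```text
time_s: 2.85
eef_pos: [0.5062, -0.1488, 0.3043]
tcp_rot: [0.0, 0.994, -0.111, 0.001]
wrist_force: [1.0, -0.8, 0.2]
grip_width: -0.0
gripper_force: 0.0
```

```bash
python3 - <<'E'
from h import *
s=robot.read_state();w=vision.capture("wrist");cv2.imwrite("pics/w1.png",w["img"][:,:,::-1])
M=q2R(s["tcp_rot"]);E=np.eye(4);E[:3,:3]=M;E[:3,3]=s["eef_pos"];G=E@np.array(w["hand_eye"])
c=dict(K=w["K"],attitude=G[:3,:3],position=G[:3,3])
m=cv2.inRange(cv2.cvtColor(w["img"],cv2.COLOR_RGB2HSV),(20,120,60),(36,255,255))
k,l,st,ce=cv2.connectedComponentsWithStats(m)
for i in range(1,k):
    if st[i,4]>150: print(st[i],at_z(c,*ce[i],.165).round(4))
print("tip px",proj(c,G[:3,3]*0+np.array(s["eef_pos"])+M[:,2]*.073),"paddle px",proj(c,(.5103,-.1434,.165)),s["eef_pos"],np.degrees(np.arctan2(M[1,0],M[0,0])))
E
```

```text
[  58  205   87   64 3565] [ 0.5495 -0.0178  0.165 ]
[ 262  210   80   74 4327] [ 0.5153 -0.1411  0.165 ]
tip px [317.64617372 302.19293344] paddle px [307.70402186 251.29201831] [ 0.50623166 -0.14881405  0.30432445] -12.784558298771781
```

View pics/w1.png

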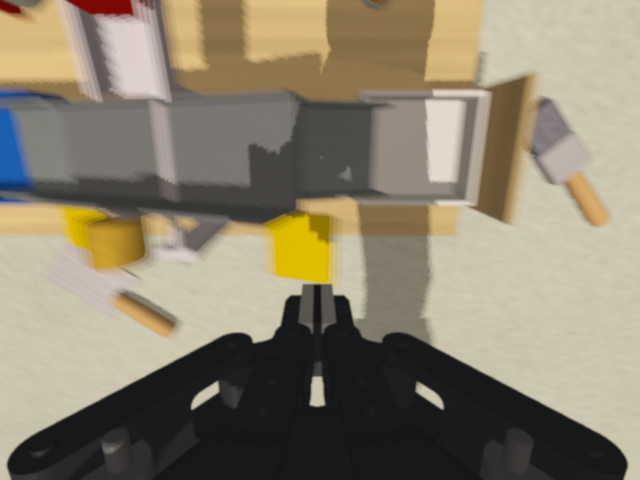

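The wrist view shows the yellow paddle at (300,247), just ahead of the shut fingertips, with the front wall above it. It agrees within 5 mm. Pressing down.

Request:
apply_moves([
  [[0.08,0,0.6],[0,0,0],255],
  [[0.08,0,1.2],[0,0,0],255],
  [[0.08,0,1.6],[0,0,0],255],
  [[0.08,0,1.9],[0,0,0],255],
  [[0.08,0,2.1],[0,0,0],255],
  [[0.08,0,2.3],[0,0,0],255],
  [[0.08,0,2.5],[0,0,0],255],
  [[0.08,0,2.7],[0,0,0],255],
  [[0.08,0,2.9],[0,0,0],255],
  [[0.08,0,3.0],[0,0,0],255],
])

```text
time_s: 3.9
eef_pos: [0.5075, -0.1505, 0.2132]
tcp_rot: [-0.0, 0.994, -0.11, -0.0]
wrist_force: [-0.5, -0.1, -0.2]
grip_width: -0.0003
gripper_force: 0.1
```

Request:
apply_moves([
  [[0,0,0.2],[0,0,0],255],
  [[0,0,0.4],[0,0,0],255],
  [[0,0,0.6],[0,0,0],255],
  [[0,0,0.8],[0,0,0],255],
  [[0,0,1.0],[0,0,0],255],
  [[0,0,1.15],[0,0,0],255],
  [[0,0,1.3],[0,0,0],255],
  [[0,0,1.3],[0,0,0],255],
  [[0,0,1.3],[0,0,0],255],
])

```text
time_s: 4.8
eef_pos: [0.5078, -0.1506, 0.1748]
tcp_rot: [-0.0, 0.994, -0.11, -0.0]
wrist_force: [-0.1, 1.5, 0.0]
grip_width: 0.0006
gripper_force: 0.0
```

```bash
python3 - <<'E'
from h import *
print(robot.read_state()["wrist_force"])
T=vision.capture("top");S=vision.capture("scene")
a=cv2.resize(T["img"][160:310,240:450,::-1],(420,300));b=cv2.resize(S["img"][130:370,180:390,::-1],(350,400))
o=np.zeros((400,780,3),np.uint8);o[:300,:420]=a;o[:,430:]=b;cv2.imwrite("pics/p2.png",o)
E
```

```text
[-0.12521124  1.54911361  0.00958047]
```

View pics/p2.png

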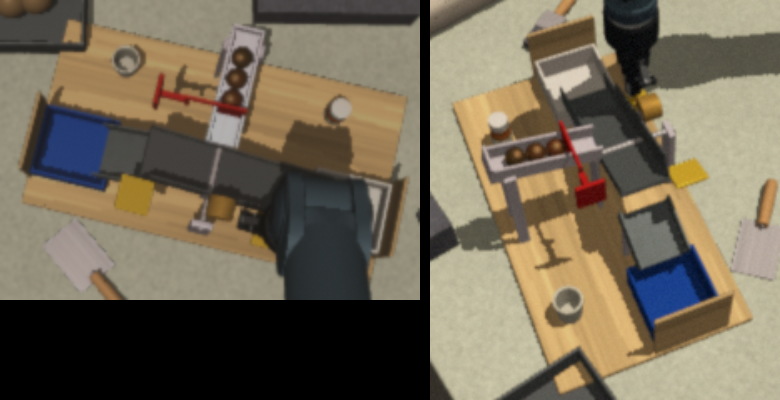

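The gate has rocked over to the finds side, with the waste paddle now raised. The shutter is still shut with the nodules behind it. Lifting, then moving across to outside the plate.

Request:
apply_moves([
  [[0,0,-0.5],[0,0,0],255],
  [[0,0,-1.3],[0,0,0],255],
  [[0,0,-2.5],[0,0,0],255],
  [[0,0,-3.8],[0,0,0],255],
  [[0,0,-5],[0,0,0],255],
  [[0.7,-1.4,-5],[0,0,0],255],
  [[1.4,-2.8,-5],[0,0,0],255],
  [[2.2,-4.2,-5],[0,0,0],255],
  [[2.9,-5.6,-5],[0,0,0],255],
  [[3.7,-7.0,-5],[0,0,0],255],
  [[4.45,-8.5,-5],[0,0,0],255],
  [[4.45,-8.5,-5],[0,0,0],255],
])

```text
time_s: 6.1
eef_pos: [0.6954, 0.079, 0.3254]
tcp_rot: [-0.004, 0.995, -0.105, 0.0]
wrist_force: [-2.4, 1.3, -0.1]
grip_width: -0.0002
gripper_force: 0.0
```

```bash
python3 - <<'E'
from h import *
s=robot.read_state();T=vision.capture("top");S=vision.capture("scene");w=vision.capture("wrist")
M=q2R(s["tcp_rot"]);p=(.5961,-.0667,-.2209)
d=np.array(s["eef_pos"])[:2]-p[:2];c,n=np.cos(p[2]),np.sin(p[2]);print("sorter xy",c*d[0]+n*d[1],-n*d[0]+c*d[1],s["eef_pos"],s["wrist_force"])
E=np.eye(4);E[:3,:3]=M;E[:3,3]=s["eef_pos"];G=E@np.array(w["hand_eye"])
print("plate top px in wrist",proj(dict(K=w["K"],attitude=G[:3,:3],position=G[:3,3]),(.6808,.0115,.216)))
a=cv2.resize(w["img"][:,:,::-1],(420,315));b=cv2.resize(S["img"][130:370,180:390,::-1],(350,400))
o=np.zeros((400,780,3),np.uint8);o[:315,:420]=a;o[:,430:]=b;cv2.imwrite("pics/p3.png",o)
E
```

```text
sorter xy 0.06492466502622032 0.16395501975924262 [0.69537087 0.07904552 0.32536341] [-2.39972528  1.30310424 -0.0908053 ]
plate top px in wrist [441.70388211 273.24594924]
```

View pics/p3.png

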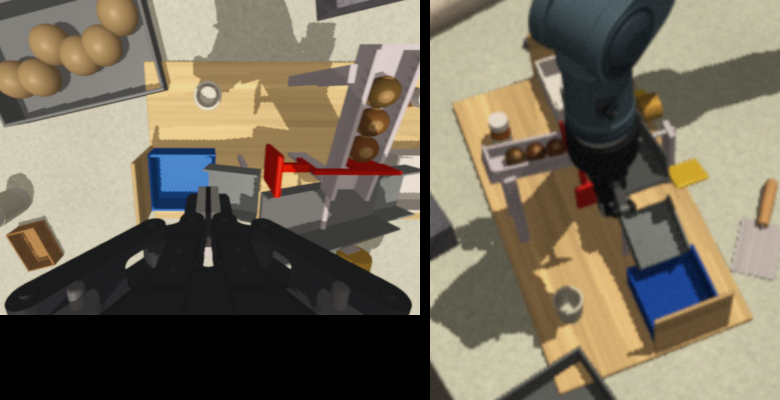

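The wrist view shows the red plate at display (274,170), to the right of the fingertips (208,195), with clear space outside it. The plate centre is about 4 mm further in +x than I fitted. Descending beside it.

Request:
apply_moves([
  [[0.1,0,0.4],[0,0,0],255],
  [[0.1,0,0.9],[0,0,0],255],
  [[0.1,0,1.4],[0,0,0],255],
  [[0.1,0,1.9],[0,0,0],255],
  [[0.1,0,2.3],[0,0,0],255],
  [[0.1,0.2,2.3],[0,0,0],255],
  [[0.1,0.5,2.3],[0,0,0],255],
  [[0.1,0.8,2.3],[0,0,0],255],
  [[0.1,1.0,2.3],[0,0,0],255],
  [[0.1,1.0,2.3],[0,0,0],255],
])

```text
time_s: 7.25
eef_pos: [0.6906, 0.0365, 0.2568]
tcp_rot: [0.001, 0.994, -0.112, 0.001]
wrist_force: [0.3, -0.5, -1.0]
grip_width: -0.0004
gripper_force: 0.0
```

Request:
apply_moves([
  [[0,0.15,0],[0,0,0],255],
  [[0,0.3,0],[0,0,0],255],
  [[0,0.45,0],[0,0,0],255],
  [[0,0.6,0],[0,0,0],255],
  [[0,0.75,0],[0,0,0],255],
  [[0,0.9,0],[0,0,0],255],
  [[0,1.05,0],[0,0,0],255],
  [[0,1.2,0],[0,0,0],255],
  [[0,1.3,0],[0,0,0],255],
  [[0,1.4,0],[0,0,0],255],
  [[0,1.5,0],[0,0,0],255],
  [[0,1.5,0],[0,0,0],255],
])

```text
time_s: 8.45
eef_pos: [0.6802, -0.0058, 0.2558]
tcp_rot: [0.0, 0.994, -0.11, -0.0]
wrist_force: [0.1, 0.2, 0.5]
grip_width: -0.0001
gripper_force: 0.2
```

Request:
apply_moves([
  [[0,0.1,0],[0,0,0],255],
  [[0,0.2,0],[0,0,0],255],
  [[0,0.3,0],[0,0,0],255],
  [[0,0.3,0],[0,0,0],255],
])

```text
time_s: 8.85
eef_pos: [0.6796, -0.0072, 0.2561]
tcp_rot: [-0.005, 0.994, -0.108, 0.002]
wrist_force: [4.3, 8.7, -2.0]
grip_width: -0.0001
gripper_force: 4.6
```

```bash
python3 - <<'E'
from h import *
s=robot.read_state();T=vision.capture("top");S=vision.capture("scene");w=vision.capture("wrist")
print(s["eef_pos"],s["wrist_force"])
a=cv2.resize(w["img"][:,:,::-1],(420,315));b=cv2.resize(S["img"][130:370,180:390,::-1],(350,400))
o=np.zeros((400,780,3),np.uint8);o[:315,:420]=a;o[:,430:]=b;cv2.imwrite("pics/p4.png",o)
E
```

```text
[ 0.67961576 -0.0072054   0.25605375] [ 4.34521962  8.69791811 -2.0296573 ]
```

View pics/p4.png

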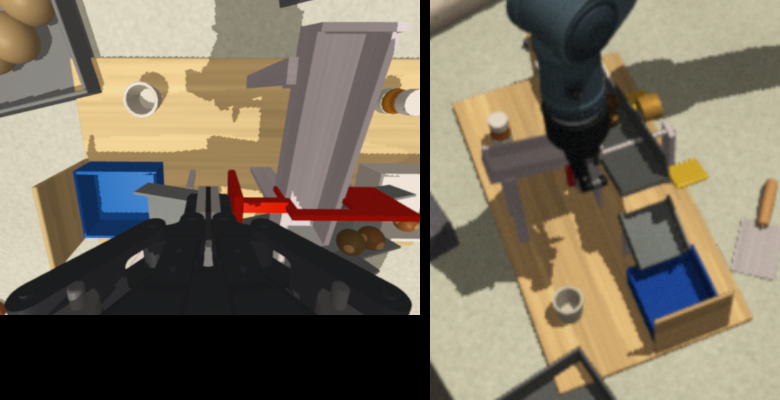

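The wrist view shows the channel empty, with the nodules rolling down the gate's finds half at (355,242). The force has risen to about 9 N and the plate has stopped moving, so it is on its stop. One slightly firmer push, then I'll back off.

Request:
apply_moves([
  [[0,0.15,0],[0,0,0],255],
  [[0,0.25,0],[0,0,0],255],
  [[0,0.25,0],[0,0,0],255],
  [[0,0.25,0],[0,0,0],255],
])

```text
time_s: 9.4
eef_pos: [0.6793, -0.0078, 0.2563]
tcp_rot: [-0.009, 0.994, -0.105, 0.003]
wrist_force: [7.4, 14.7, -4.0]
grip_width: -0.0
gripper_force: 8.4
```

Hard on the stop. Backing off, lifting, and moving away over the front.

Request:
apply_moves([
  [[0,-0.5,0],[0,0,0],255],
  [[0,-1.2,0],[0,0,0],255],
  [[0,-2.0,0],[0,0,0],255],
  [[0,-2.6,-0.5],[0,0,0],255],
  [[0,-2.8,-1.8],[0,0,0],255],
  [[0,-2.8,-3.2],[0,0,0],255],
  [[-0.5,-4,-4],[0,0,0],255],
  [[-1.2,-5.2,-4],[0,0,0],255],
  [[-2,-6.4,-4],[0,0,0],255],
  [[-3,-7.5,-4],[0,0,0],255],
  [[-4,-8.5,-4],[0,0,0],255],
  [[-4,-8.5,-4],[0,0,0],255],
])

```text
time_s: 10.6
eef_pos: [0.61, 0.2626, 0.3762]
tcp_rot: [-0.002, 0.995, -0.104, -0.002]
wrist_force: [-0.1, 0.5, 0.9]
grip_width: 0.0003
gripper_force: 0.0
```

```bash
python3 - <<'E'
from h import *
s=robot.read_state();T=vision.capture("top");S=vision.capture("scene")
print(s["eef_pos"],s["wrist_force"],s["qvel"].round(2) if hasattr(s["qvel"],'round') else s["qvel"])
a=cv2.resize(T["img"][160:310,240:450,::-1],(420,300));b=cv2.resize(S["img"][130:370,180:390,::-1],(350,400))
o=np.zeros((400,780,3),np.uint8);o[:300,:420]=a;o[:,430:]=b;cv2.imwrite("pics/p5.png",o)
E
```

```text
[0.60995241 0.2625576  0.37620496] [-0.12280132  0.54184128  0.92362857] [ 0.05  0.01  0.08 -0.03  0.06  0.    0.03]
```

View pics/p5.png

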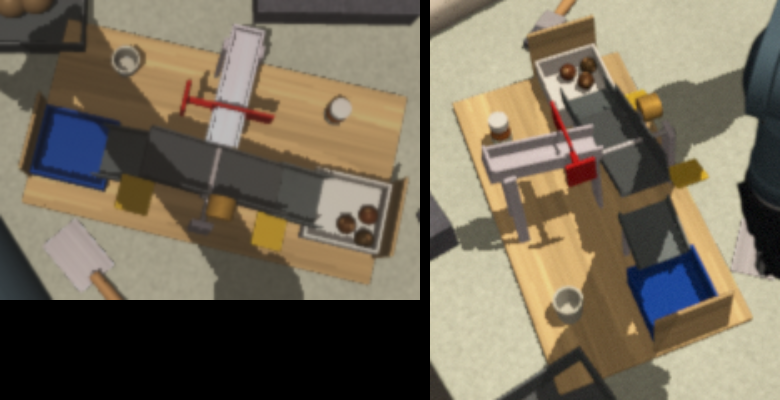

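All three nodules are in the white tray and the blue tray is empty. The gate is tipped to finds and the bystanders are in place. I'll check the shutter travel numerically before handing in.

```bash
python3 - <<'E'
from h import *
T=vision.capture("top");S=vision.capture("scene")
for c in(T,S):
    m=cv2.inRange(cv2.cvtColor(c["img"],cv2.COLOR_RGB2HSV),(0,170,60),(7,255,255));k,l,st,ce=cv2.connectedComponentsWithStats(m)
    print([(st[i],ce[i].round(1)) for i in range(1,k) if st[i,4]>12])
p=(.5961,-.0667);n,c_=np.sin(-.2209),np.cos(-.2209)
for y in(.095,.065,.057):
    X=[p[0]+c_*.0675-n*y,p[1]+n*.0675+c_*y]; print(y,proj(T,X+[.216]).round(1),proj(S,X+[.193]).round(1))
E
```

```text
[(array([331, 200,  22,  16,  78], dtype=int32), array([337.9, 209.6])), (array([359, 214,  18,   7,  53], dtype=int32), array([368.5, 217.3])), (array([148, 219,   6,   7,  23], dtype=int32), array([150. , 222.7]))]
[(array([252, 191,  13,  27,  77], dtype=int32), array([256.9, 202.9])), (array([261, 220,  19,  22, 240], dtype=int32), array([269.5, 231.6])), (array([475, 377,   7,   9,  20], dtype=int32), array([479. , 380.7])), (array([418, 416,  13,  15, 141], dtype=int32), array([424.2, 422.9]))]
0.095 [319.2 204.3] [275.7 246.2]
0.065 [330.8 207. ] [270.9 235.2]
0.057 [333.9 207.7] [269.6 232.3]
```

```bash
python3 -c "
from cell import ticket; print(ticket.close_job())"
```

```text
the job is handed in; nothing more can be done
None
```

The job is handed in: the gate is tipped to the finds side, the shutter is pushed onto its stop, all three nodules are in the white tray, and the arm is clear of everything.

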